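Clear the bottle and snug the reservoir's tapered plug

ROBOT

A 6-joint arm with a two-finger parallel gripper is mounted at the origin on a cart in front of the work surface, level with it; the furniture and walls round the work are solid. World frame = base frame: x ahead of the robot, y to its left, z up, the work surface at z = 0. Lengths are in m, angles in rad, forces in N, time in s.
With the tool pointing down it reaches from about 0.3 to 0.85 m from the base axis. Payload 4.2 kg.
Tool frame: the origin (TCP) lies midway between the tips of the shut fingers; the grasp point (between the pads) lies 19 mm behind it; z points along the fingers, y is the line along which they close (so a half turn about z gives the same grasp; the last joint's range is limited). The gripper opens to 91 mm and grips with 3 to 60 N. Pads are 32 mm wide; open, the fingers measure 118 mm over their backs; the gripper's body (76 mm by 178 mm) begins 60 mm behind the grasp point.
Start: joints at [-1.276, 0.32, 1.565, -0, 1.257, -0.02], TCP at [0.178, -0.547, 0.214] pointing down, gripper open.
Joint ranges: [-3.11, 3.11], [-0.84, 2.01], [0.21, 2.61], [-1.34, 4.49], [0.05, 2.63], [-2.56, 2.56]. Speed limits (rad/s): [2.57, 2.57, 3.14, 3.14, 3.14, 3.14].

INTERFACE

Orientations are given as a rotation vector (axis times angle).
In Python, from plant import status, optics, arm gives the robot as it stands.
- The arm moves only by the tool servo_tool, never from a script. Its argument "targets" is a list of rows, each an object of numbers: "claw": the opening in per cent of the stroke, from 0 (shut) to 100 (fully open); "x", "y", "z": the shift along the world's x, y, z in cm; "yaw": the turn about the world's z in rad. A call has 1 to 8 rows; each row is the pose to reach, as a shift and turn from the pose commanded when the call began; what a row does not reach only later rows make up. A row lasts 1/12 s, in which the tool goes at most 41.7 mm and 7.16 degrees, less where a joint would pass 70% of its speed; a pose out of reach is approached as far as the arm can. A call with a gripper value outside its range is refused whole. The fingers move at their own pace and stop on an object; "grip_force" is the grip in N (left out, the last holds). Time passes only in rows, so rows that repeat a pose let the fingers close. It gives the time, the measured TCP pose, the force, the opening and the grip force at its end, in the units of the state.
- status.sense(): the state, without advancing time (a new reading comes with each control period).
- optics.snapshot(name): name is "side" or "top"; returns (picture, depth): 480x640x3 uint8, red, green, blue; 480x640 float32, m along the optical axis (not along the pixel's ray), 0 where there is no reading.
- optics.camera_params(name): a dict with "K" (3x3 intrinsics, pixels), "cam_to_world" (4x4, takes a point from camera to world coordinates). Camera axes: x right, y down, z forward; pixel columns grow to the right and rows downward; lengths in m; the calibration is good to about 2 mm. A picture is of the moment at which its call begins. camera_params takes no time and is no camera call.
- arm.job_done(): hands the job in; it is judged then, once.
The state is a dict: "t": time; "joint_positions": joint angles; "joint_velocities": joint speeds; "effort": joint torques, N m; "ee_pos": TCP position; "ee_rot": TCP orientation; "contact_force": force on the tool from outside, world axes, zero at the start; "wrist_torque": the same for the moment, N m; "width": finger opening in m; "grasp_force": force on a finger pad.
Only numpy, scipy, OpenCV 4.12 (cv2) and the standard library are available. Lean on these libraries where they do the work, as an engineer would, in place of code of your own. Each camera call takes 0.05 s, during which the arm holds its last target. There are 200 camera calls.

TASK

The solvent bottle stands in the swing of the T-bar plug on the vacuum reservoir: first put it upright, fully inside its U-shaped bay, never letting it touch the bar. Then turn the plug clockwise by pushing its bar round, through the easy running, until the taper goes properly snug (about 10 N at the bar), but do not force it any further; leave the other things where they are.

Things in the scene. Friction and masses are not known exactly. Their poses are not given: they have to be found in the camera images.
- plug_bar (a point): Middle of the plug's T-bar, on the plug's upright turning axis, about 64 mm above the bench. The bar is a level round steel rod 10 mm thick that reaches 75 mm to either side along this point's y axis (ball ends 14 mm) and turns with the plug. The brass head at its middle is 28 mm wide, z 56 to 72 mm. Clockwise seen from above tightens.
- plug_run: The plug with its T-bar (the turning part); its origin lies on the axis inside the reservoir. It runs easily (about 1 N on the bar 60 mm from the axis) for 1.7 to 2.7 rad, then the taper bites: about 3.5 N for 0.25 rad, 6.5 N for 0.35 rad, then about 18 N, which strains the thread. It stays where it is left. Where it goes snug differs each time.
- reservoir: Round aluminium vacuum reservoir fixed to the bench under the bar, origin at the centre of its underside: 82 mm wide (flange 92 mm), 41 mm high, with a 34 mm boss up to z 51 mm. More than 50 mm from its axis nothing is under the bar except a brass hose nipple (12 to 28 mm high, out to 65 mm) on its +x side.
- plug_grip (a joint): How far (rad, 0 to 0.35) the plug has turned in the firm, 6.5 N part of the bite. 0 at the start; snug is more than 0.1.
- plug_strain (a joint): How far (rad) the plug has been forced past snug, 0 at the start; more than 0.2 strains the thread.
- bottle_centre (a point): White solvent bottle with a pale blue pump cap, 68 mm wide and 127 mm high, about 0.2 kg; this point is on its axis half-way up (63.5 mm above its underside). The body is 68 mm wide at its widest; the round cap at the top, 112 to 127 mm above the underside, is 45 mm wide and fixed, so it can be gripped there from above. z is its upright axis.
- solvent_bottle: The same bottle; origin at the centre of its underside.
- bay_centre (a point): Bottle bay: grey steel U fixed to the bench, walls 25 mm high and 4 mm thick, 84 mm wide inside, closed at the back (its +x side) and open toward its -x side, no floor. This point is on the bench where the bottle's middle belongs (38 mm in front of the back wall). Its x axis points from the open side to the back.
- spool_centre (a point): Bystander: solder spool, 55 mm wide, 44 mm high, point at its centre.
- tub_centre (a point): Bystander: round white tub with blue lid, 67 mm wide, 62 mm high, point at its centre.
- driver_centre (a point): Bystander: small violet screwdriver, 122 mm long, lying, point at its centre.
- pen_centre (a point): Bystander: white pen with a dark blue cap, 127 mm long, lying, point at its centre.
- phone_centre (a point): Bystander: black phone with a cracked screen, 146 x 82 x 8 mm, lying, point at its centre.

How it is judged:
By the outcome, as a careful person would: the job done as asked, in the order asked, and still so for the second after the job is handed in, with the robot touching nothing.
It also fails if it takes over 67 s, if anything falls off the work surface, if the arm or the gripper's body presses on something with over 40 N, if the wrist force passes 120 N, or if a joint passes its speed limit or range.

## Working session

There is one attempt and no reset: what is moved stays moved. The work goes in short steps, Python scripts to look and compute and a tool call to move; the robot and the scene stay as the last step left them, time stands still between calls to the robot, and variables do not carry over. Pictures are saved under pics/ and viewed, at most 10 in all, crops included, and the job is handed in when it is done.

Besides the shell and the picture viewer there is one more tool, called in YAML: its name, and indented under it one key for each argument. servo_tool: Moves the arm, as the interface text tells. Its arguments: {"type":"object","properties":{"targets":{"type":"array"},"grip_force":{"type":"number"}},"required":["targets"]}

```bash
mkdir -p pics
cat > h.py <<'E'
import numpy as np,cv2
from plant import status,optics,arm
def snap(n,f=None):
    p,d=optics.snapshot(n)
    if f: cv2.imwrite('pics/'+f,cv2.cvtColor(p,cv2.COLOR_RGB2BGR))
    return p,d
def cloud(n,d):
    c=optics.camera_params(n);K=c['K'];T=c['cam_to_world']
    v,u=np.mgrid[0:d.shape[0],0:d.shape[1]]
    P=np.stack([(u-K[0,2])/K[0,0]*d,(v-K[1,2])/K[1,1]*d,d],-1)
    return P@T[:3,:3].T+T[:3,3]
E
python3 - <<'E'
from h import *
for n in('side','top'):
    p,d=snap(n,n+'0.png'); np.savez('pics/'+n+'0.npz',p=p,d=d)
    c=optics.camera_params(n);print(n,np.round(c['K'],1).tolist(),np.round(c['cam_to_world'],3).tolist(),(d>0).mean())
print(status.sense())
E
```

```text
side [[600.3, 0.0, 326.8], [0.0, 600.3, 240.5], [0.0, 0.0, 1.0]] [[0.999, 0.004, 0.036, 0.501], [-0.031, -0.425, 0.905, -1.201], [0.019, -0.905, -0.425, 0.644], [0.0, 0.0, 0.0, 1.0]] 0.92314453125
top [[459.7, 0.0, 327.7], [0.0, 459.7, 245.9], [0.0, 0.0, 1.0]] [[0.028, -0.994, 0.104, 0.467], [-1.0, -0.029, -0.005, 0.024], [0.008, -0.104, -0.995, 1.067], [0.0, 0.0, 0.0, 1.0]] 0.9958235677083334
{'t': 0.1, 'joint_positions': array([-1.27600676e+00,  3.20221317e-01,  1.56553156e+00,  1.51199360e-05,
        1.25739724e+00, -1.99844498e-02]), 'joint_velocities': array([-0.00019353, -0.00190343, -0.00191528,  0.00071933,  0.00026589,
        0.00139593]), 'effort': array([-1.20034103e-03, -4.13333273e+01, -2.32511044e+01,  7.28259422e-02,
        4.22467373e-02, -5.65267931e-05]), 'ee_pos': array([ 0.17790647, -0.54632121,  0.21321806]), 'ee_rot': array([-3.10123870e+00, -4.92157726e-01,  3.12564599e-04]), 'contact_force': array([ 0.16544773,  0.26934541, -0.16875501]), 'wrist_torque': array([-0.00819073,  0.00330536,  0.03824706]), 'grasp_force': 0.0, 'width': 0.0914498869599842}
```

View pics/top0.png

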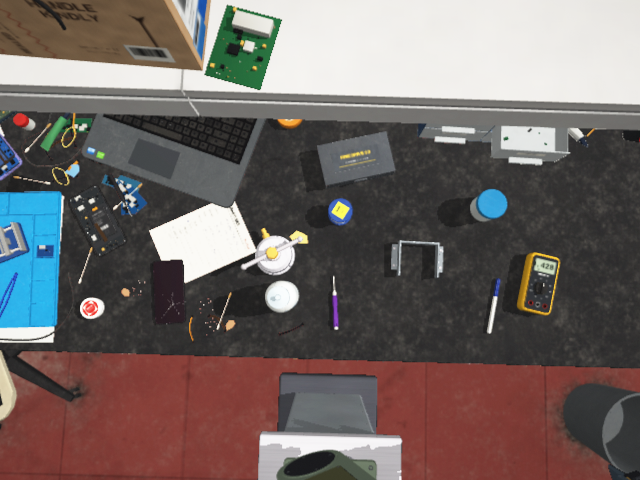

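View pics/side0.png

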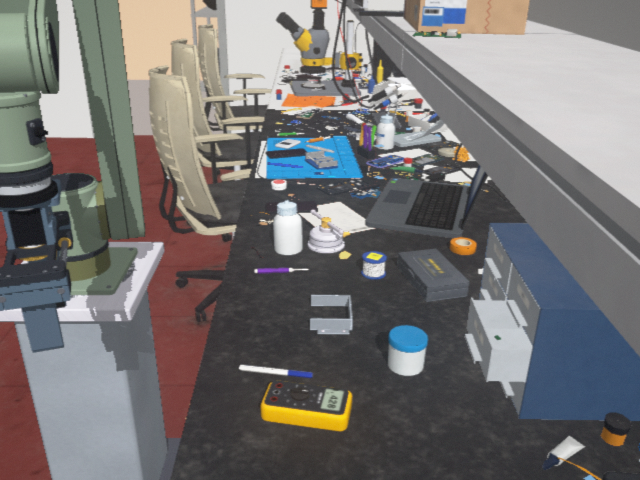

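The top view shows the bottle at (282,296), the reservoir at (275,255) with its bar from about (243,267) to (305,238), the bay at (417,257), the spool at (340,211) and the driver at (335,303). The side view shows the bottle at (288,228), the plug at (325,230) and the bay at (331,314).

Run:
```python
from h import *
D={n:np.load(f'pics/{n}0.npz') for n in('top','side')}
C={n:cloud(n,D[n]['d']) for n in D}
def reg(n,u0,u1,v0,v1):
    P=C[n][v0:v1,u0:u1].reshape(-1,3);c=D[n]['p'][v0:v1,u0:u1].reshape(-1,3).astype(int);return P,c
def circ(P): 
    (c,r)=cv2.minEnclosingCircle(P[:,:2].astype(np.float32));return np.round(c,4),round(r,4)
P,c=reg('top',262,305,277,318);print('bottle top z',np.percentile(P[:,2],[50,98]));
Q=P[(P[:,2]>.108)&(P[:,2]<.14)];print('cap',len(Q),circ(Q),Q.mean(0))
Q=P[(P[:,2]>.05)];print('body',len(Q),circ(Q))
P,c=reg('side',268,308,195,260);Q=P[P[:,2]>.03];print('side bottle',Q.min(0),Q.max(0))
P,c=reg('top',235,315,225,276);Q=P[(P[:,2]>.054)&(P[:,2]<.09)]
print('bar+',len(Q),Q.min(0),Q.max(0),Q.mean(0))
q=Q[:,:2].astype(np.float32);r=cv2.minAreaRect(q);print('bar rect',r)
print('ends',q[q[:,1].argmin()],q[q[:,1].argmax()])
Q=P[(P[:,2]>.03)&(P[:,2]<.048)];print('flange',circ(Q))
P,c=reg('side',300,350,205,255);Q=P[(P[:,2]>.054)&(P[:,2]<.09)];print('side bar',len(Q),cv2.minAreaRect(Q[:,:2].astype(np.float32)),np.median(Q[:,2]))
P,c=reg('top',385,450,230,285);Q=P[(P[:,2]>.015)&(P[:,2]<.04)];print('bay',len(Q),cv2.minAreaRect(Q[:,:2].astype(np.float32)),np.median(Q[:,2]))
P,c=reg('side',305,358,290,338);Q=P[(P[:,2]>.019)&(P[:,2]<.04)];print('bay side',len(Q),cv2.minAreaRect(Q[:,:2].astype(np.float32)),np.median(Q[:,2]))
for nm,b in dict(spool=(325,356,195,228),tub=(472,512,186,224),driver=(328,344,272,332),pen=(484,504,274,336),phone=(148,190,256,328),box=(316,398,130,188)).items():
    P,c=reg('top',*b);Q=P[P[:,2]>.005];print(nm,len(Q),Q.min(0).round(3),Q.max(0).round(3))
T=C['top'];print('shelf edge',[T[v,330].round(3).tolist() for v in(60,90,97,105,112,118)])
```

```text
bottle top z [0.00298687 0.12228283]
cap 383 (array([0.4593, 0.1197]), 0.0228) [0.45911538 0.11937933 0.11715066]
body 815 (array([0.4616, 0.0874]), 0.0637)
side bottle [ 0.42377596 -1.20054837  0.03016084] [0.50085637 0.13848765 0.64425991]
bar+ 382 [0.51594002 0.07610354 0.05413791] [0.5917038  0.20684146 0.07489888] [0.55424961 0.14148151 0.067702  ]
bar rect ((0.5540352463722229, 0.14202526211738586), (0.02601393684744835, 0.1469992995262146), 22.314891815185547)
ends [0.5849979  0.07610355] [0.5265201  0.20684145]
flange (array([0.5568, 0.1425]), 0.0431)
side bar 244 ((0.5505762696266174, 0.13851922750473022), (0.1069842278957367, 0.11073031276464462), 71.66063690185547) 0.06840204993720855
bay 254 ((0.5546663999557495, -0.18815557658672333), (0.09351428598165512, 0.07849609851837158), 88.58795928955078) 0.02323325576179236
bay side 358 ((0.5514992475509644, -0.1882360577583313), (0.09769760817289352, 0.07901249825954437), 88.39965057373047) 0.02386868762721095
spool 479 [ 0.467 -0.033  0.005] [0.684 0.024 1.067]
tub 876 [ 0.467 -0.377  0.005] [0.711 0.024 1.067]
driver 164 [ 0.39  -0.007  0.005] [0.509 0.024 1.067]
pen 182 [ 0.391 -0.383  0.005] [0.515 0.024 1.067]
phone 1668 [0.384 0.024 0.005] [0.538 0.42  1.067]
box 3140 [ 0.467 -0.13   0.005] [0.855 0.055 1.067]
shelf edge [[0.768, 0.025, 0.499], [0.728, 0.024, 0.499], [0.723, 0.024, 0.49], [0.724, 0.024, 0.462], [0.724, 0.023, 0.438], [0.724, 0.023, 0.415]]
```

servo_tool:
  targets:
    - {"claw": 100,"x": 28.1,"y": 66.6}
    - {"x": 28.1,"y": 66.6}
    - {"x": 28.1,"y": 66.6}
    - {"x": 28.1,"y": 66.6}
    - {"x": 28.1,"y": 66.6}
    - {"x": 28.1,"y": 66.6}
    - {"x": 28.1,"y": 66.6}
    - {"x": 28.1,"y": 66.6}

```text
invalid input at $.targets[0]: expected keys claw, x, y, z, yaw
```

Run:
```python
from h import *
D={n:np.load(f'pics/{n}0.npz') for n in('top','side')}
d=D['side'];P=cloud('side',d['d'])[195:262,262:312].reshape(-1,3)
P=P[(abs(P[:,0]-.46)<.05)&(abs(P[:,1]-.11)<.06)]
for z in np.arange(.01,.13,.01):
    q=P[abs(P[:,2]-z)<.004]; 
    if len(q): print(round(z,3),len(q),q[:,0].min().round(4),q[:,0].max().round(4),q[:,1].min().round(4))
print(status.sense()['ee_pos'])
```

```text
0.01 90 0.4258 0.5082 0.0807
0.02 88 0.426 0.4912 0.0773
0.03 88 0.4264 0.4911 0.079
0.04 83 0.4266 0.4911 0.0793
0.05 89 0.4238 0.4911 0.078
0.06 98 0.4243 0.4911 0.08
0.07 95 0.4245 0.4911 0.0806
0.08 96 0.4244 0.4887 0.0811
0.09 118 0.4275 0.4863 0.084
0.1 53 0.4342 0.4792 0.0899
0.11 62 0.4347 0.4791 0.0922
0.12 104 0.4345 0.4769 0.0947
[ 0.17790647 -0.54632121  0.21321806]
```

servo_tool:
  targets:
    - {"claw": 100,"x": 28.1,"y": 66.4,"z": 0,"yaw": 0}
    - {"claw": 100,"x": 28.1,"y": 66.4,"z": 0,"yaw": 0}
    - {"claw": 100,"x": 28.1,"y": 66.4,"z": 0,"yaw": 0}
    - {"claw": 100,"x": 28.1,"y": 66.4,"z": 0,"yaw": 0}
    - {"claw": 100,"x": 28.1,"y": 66.4,"z": 0,"yaw": 0}
    - {"claw": 100,"x": 28.1,"y": 66.4,"z": 0,"yaw": 0}
    - {"claw": 100,"x": 28.1,"y": 66.4,"z": 0,"yaw": 0}
    - {"claw": 100,"x": 28.1,"y": 66.4,"z": 0,"yaw": 0}

```text
t: 0.77
ee_pos: [0.3079, -0.2377, 0.2138]
ee_rot: [-3.103, -0.491, -0.0]
contact_force: [1.0, -0.7, -0.6]
width: 0.0916
grasp_force: 0.0
```

servo_tool:
  targets:
    - {"claw": 100,"x": 15.1,"y": 35.6,"z": 0,"yaw": 0}
    - {"claw": 100,"x": 15.1,"y": 35.6,"z": 0,"yaw": 0}
    - {"claw": 100,"x": 15.1,"y": 35.6,"z": 0,"yaw": 0}
    - {"claw": 100,"x": 15.1,"y": 35.6,"z": 0,"yaw": 0}
    - {"claw": 100,"x": 15.1,"y": 35.6,"z": 0,"yaw": 0}
    - {"claw": 100,"x": 15.1,"y": 35.6,"z": 0,"yaw": 0}
    - {"claw": 100,"x": 15.1,"y": 35.6,"z": 0,"yaw": 0}
    - {"claw": 100,"x": 15.1,"y": 35.6,"z": 0,"yaw": 0}

```text
t: 1.43
ee_pos: [0.4381, 0.0693, 0.2139]
ee_rot: [3.102, 0.493, -0.0]
contact_force: [0.6, -0.4, -0.2]
width: 0.0911
grasp_force: 0.0
```

servo_tool:
  targets:
    - {"claw": 100,"x": 15.1,"y": 35.6,"z": 0,"yaw": 0}
    - {"claw": 100,"x": 0,"y": 0,"z": 0,"yaw": 0}

```text
t: 1.6
ee_pos: [0.4429, 0.083, 0.2128]
ee_rot: [-3.09, -0.528, -0.007]
contact_force: [1.6, -1.8, -0.0]
width: 0.091
grasp_force: 0.0
```

servo_tool:
  targets:
    - {"claw": 100,"x": 2.1,"y": 4.9,"z": 0,"yaw": 0}
    - {"claw": 100,"x": 2.1,"y": 4.9,"z": 0,"yaw": 0}
    - {"claw": 100,"x": 2.1,"y": 4.9,"z": 0,"yaw": 0}
    - {"claw": 100,"x": 2.1,"y": 4.9,"z": 0,"yaw": 0}

```text
t: 1.93
ee_pos: [0.459, 0.1165, 0.2138]
ee_rot: [3.102, 0.496, -0.001]
contact_force: [-0.4, 0.0, -0.1]
width: 0.0912
grasp_force: 0.0
```

servo_tool:
  targets:
    - {"claw": 100,"x": 0,"y": 0.1,"z": -3,"yaw": 0}
    - {"claw": 100,"x": 0,"y": 0.1,"z": -6,"yaw": 0}
    - {"claw": 100,"x": 0,"y": 0.1,"z": -8.5,"yaw": 0}
    - {"claw": 100,"x": 0,"y": 0.1,"z": -10,"yaw": 0}
    - {"claw": 100,"x": 0,"y": 0.1,"z": -10.7,"yaw": 0}
    - {"claw": 100,"x": 0,"y": 0.1,"z": -10.7,"yaw": 0}
    - {"claw": 100,"x": 0,"y": 0.1,"z": -10.7,"yaw": 0}

```text
t: 2.52
ee_pos: [0.4594, 0.1172, 0.1076]
ee_rot: [3.102, 0.493, 0.001]
contact_force: [0.5, -0.4, 0.4]
width: 0.0915
grasp_force: 0.0
```

servo_tool:
  targets:
    - {"claw": 40,"x": 0,"y": 0,"z": 0,"yaw": 0}
    - {"claw": 40,"x": 0,"y": 0,"z": 0,"yaw": 0}
    - {"claw": 40,"x": 0,"y": 0,"z": 0,"yaw": 0}
    - {"claw": 40,"x": 0,"y": 0,"z": 0,"yaw": 0}
    - {"claw": 40,"x": 0,"y": 0,"z": 0,"yaw": 0}
    - {"claw": 40,"x": 0,"y": 0,"z": 0,"yaw": 0}
    - {"claw": 40,"x": 0,"y": 0,"z": 0,"yaw": 0}
    - {"claw": 40,"x": 0,"y": 0,"z": 0,"yaw": 0}
  grip_force: 25

```text
t: 3.18
ee_pos: [0.459, 0.1172, 0.107]
ee_rot: [-3.103, -0.492, 0.0]
contact_force: [-0.4, -0.0, -0.0]
width: 0.0429
grasp_force: 25.0
```

servo_tool:
  targets:
    - {"claw": 40,"x": 0,"y": 0,"z": 1,"yaw": 0}
    - {"claw": 40,"x": 0,"y": 0,"z": 2.5,"yaw": 0}
    - {"claw": 40,"x": 0,"y": 0,"z": 4,"yaw": 0}
    - {"claw": 40,"x": 0,"y": 0,"z": 6,"yaw": 0}
    - {"claw": 40,"x": 0,"y": 0,"z": 6,"yaw": 0}
    - {"claw": 40,"x": 0,"y": -2,"z": 6,"yaw": 0}
    - {"claw": 40,"x": 0.5,"y": -4.5,"z": 6,"yaw": 0}
    - {"claw": 40,"x": 1.5,"y": -7.5,"z": 6,"yaw": 0}

```text
t: 3.85
ee_pos: [0.4725, 0.0421, 0.1657]
ee_rot: [-3.102, -0.496, 0.004]
contact_force: [0.6, 0.1, -2.3]
width: 0.0424
grasp_force: 25.0
```

servo_tool:
  targets:
    - {"claw": 40,"x": 1,"y": -3,"z": 0,"yaw": 0}
    - {"claw": 40,"x": 2,"y": -6,"z": 0,"yaw": 0}
    - {"claw": 40,"x": 3,"y": -9,"z": 0,"yaw": 0}
    - {"claw": 40,"x": 4,"y": -12,"z": 0,"yaw": 0}
    - {"claw": 40,"x": 5,"y": -15,"z": 0,"yaw": 0}
    - {"claw": 40,"x": 6,"y": -18,"z": 0,"yaw": 0}
    - {"claw": 40,"x": 7,"y": -21,"z": 0,"yaw": 0}
    - {"claw": 40,"x": 7.7,"y": -23,"z": 0,"yaw": 0}

```text
t: 4.52
ee_pos: [0.5512, -0.1906, 0.1652]
ee_rot: [3.103, 0.49, -0.002]
contact_force: [0.5, 0.9, -2.7]
width: 0.0429
grasp_force: 25.0
```

servo_tool:
  targets:
    - {"claw": 40,"x": 0,"y": 0,"z": 0,"yaw": 0}
    - {"claw": 40,"x": 0,"y": 0,"z": 0,"yaw": 0}
    - {"claw": 40,"x": 0,"y": 0,"z": 0,"yaw": 0}

```text
t: 4.77
ee_pos: [0.5502, -0.1872, 0.1656]
ee_rot: [-3.101, -0.492, 0.004]
contact_force: [-1.1, 0.0, -2.6]
width: 0.0425
grasp_force: 25.0
```

Run:
```python
from h import *
print(status.sense()['ee_pos'],status.sense()['contact_force'])
for n in('side','top'):
    p,d=snap(n); C=cloud(n,d)
    np.savez('pics/'+n+'1.npz',p=p,d=d)
    P=C.reshape(-1,3);ok=(abs(P[:,0]-.55)<.06)&(abs(P[:,1]+.188)<.06)
    B=P[ok&(P[:,2]>.07)&(P[:,2]<.125)];B=B[abs(B[:,0]-.55)<.05]
    print(n,'bottle',B.min(0).round(4),B.max(0).round(4))
    im=cv2.cvtColor(p,cv2.COLOR_RGB2BGR)
    if n=='side': cv2.imwrite('pics/s1.png',cv2.resize(im[120:380,230:450],None,fx=2.3,fy=2.3))
# bay from first images
for n in('side','top'):
    d=np.load(f'pics/{n}0.npz');P=cloud(n,d['d']).reshape(-1,3)
    Q=P[(abs(P[:,0]-.55)<.06)&(abs(P[:,1]+.188)<.06)&(P[:,2]>.02)&(P[:,2]<.03)]
    for y in (-.23,-.21,-.19,-.17,-.145):
        q=Q[abs(Q[:,1]-y)<.008];print(n,y,len(q),q[:,0].min().round(4),q[:,0].max().round(4))
    for x in (.52,.54,.56):
        q=Q[abs(Q[:,0]-x)<.012][:,1];print(n,x,np.sort(q)[[0,-1]].round(4),q[q<-.188].max().round(4),q[q>-.188].min().round(4))
```

```text
[ 0.55015682 -0.18717886  0.16564315] [-1.12165572  0.01768727 -2.58098865]
side bottle [ 0.516  -0.2271  0.07  ] [ 0.5819 -0.1909  0.1249]Traceback (most recent call last):
  File "<stdin>", line 8, in <module>
    return umr_minimum(a, axis, None, out, keepdims, initial, where)
ValueError: zero-size array to reduction operation minimum which has no identity
```

View pics/s1.png

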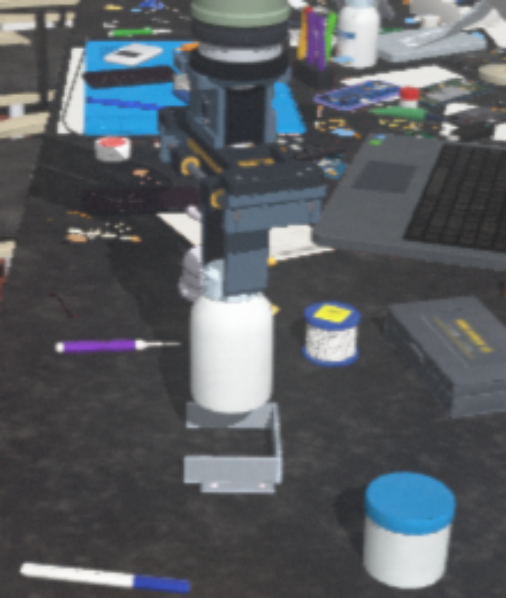

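The bottle hangs upright in the gripper just above the bay. In this crop the body is at about (231,350) and the bay at (232,450).

Run:
```python
from h import *
for n in('side','top'):
    d=np.load(f'pics/{n}0.npz');P=cloud(n,d['d']).reshape(-1,3)
    Q=P[(abs(P[:,0]-.55)<.06)&(abs(P[:,1]+.188)<.06)&(P[:,2]>.018)&(P[:,2]<.03)]
    for y in (-.23,-.21,-.19,-.17,-.145):
        q=Q[abs(Q[:,1]-y)<.009];
        if len(q):print(n,y,len(q),q[:,0].min().round(4),q[:,0].max().round(4))
    for x in (.52,.54,.56):
        q=Q[abs(Q[:,0]-x)<.012][:,1];a=q[q<-.188];b=q[q>-.188]
        print(n,x,[ (round(k.min(),4),round(k.max(),4)) for k in(a,b) if len(k)])
```

```text
side -0.23 190 0.5108 0.5892
side -0.21 15 0.5864 0.5905
side -0.19 8 0.5874 0.5898
side -0.17 10 0.5876 0.5911
side -0.145 161 0.5133 0.591
side 0.52 [(np.float64(-0.2371), np.float64(-0.2276)), (np.float64(-0.1494), np.float64(-0.1393))]
side 0.54 [(np.float64(-0.2367), np.float64(-0.2271)), (np.float64(-0.1491), np.float64(-0.1403))]
side 0.56 [(np.float64(-0.2368), np.float64(-0.2271)), (np.float64(-0.1491), np.float64(-0.1402))]
top -0.23 92 0.5144 0.5924
top -0.21 15 0.5892 0.5916
top -0.19 16 0.5892 0.5938
top -0.17 16 0.5902 0.5933
top -0.145 81 0.5165 0.5947
top 0.52 [(np.float64(-0.2339), np.float64(-0.2282)), (np.float64(-0.1442), np.float64(-0.1404))]
top 0.54 [(np.float64(-0.2334), np.float64(-0.2291)), (np.float64(-0.1444), np.float64(-0.1414))]
top 0.56 [(np.float64(-0.2342), np.float64(-0.2292)), (np.float64(-0.1464), np.float64(-0.1414))]
```

servo_tool:
  targets:
    - {"claw": 40,"x": 0.1,"y": -0.1,"z": -1,"yaw": 0}
    - {"claw": 40,"x": 0.1,"y": -0.1,"z": -2,"yaw": 0}
    - {"claw": 40,"x": 0.1,"y": -0.1,"z": -3,"yaw": 0}
    - {"claw": 40,"x": 0.1,"y": -0.1,"z": -4,"yaw": 0}
    - {"claw": 40,"x": 0.1,"y": -0.1,"z": -5,"yaw": 0}
    - {"claw": 40,"x": 0.1,"y": -0.1,"z": -5.6,"yaw": 0}
    - {"claw": 40,"x": 0.1,"y": -0.1,"z": -5.8,"yaw": 0}
    - {"claw": 40,"x": 0.1,"y": -0.1,"z": -5.8,"yaw": 0}

```text
t: 5.53
ee_pos: [0.5518, -0.1888, 0.1082]
ee_rot: [-3.102, -0.492, 0.002]
contact_force: [0.2, -0.7, -2.1]
width: 0.0429
grasp_force: 25.0
```

servo_tool:
  targets:
    - {"claw": 40,"x": 0,"y": 0,"z": -0.1,"yaw": 0}
    - {"claw": 40,"x": 0,"y": 0,"z": -0.1,"yaw": 0}
    - {"claw": 40,"x": 0,"y": 0,"z": -0.1,"yaw": 0}

```text
t: 5.78
ee_pos: [0.5525, -0.1891, 0.1085]
ee_rot: [3.102, 0.492, 0.002]
contact_force: [0.1, -0.4, -2.3]
width: 0.0428
grasp_force: 25.0
```

Run:
```python
from h import *
print(status.sense()['ee_pos'],status.sense()['contact_force'])
for n in('side',):
    p,d=snap(n,'s2full.png'); C=cloud(n,d)
    P=C.reshape(-1,3);ok=(abs(P[:,0]-.55)<.06)&(abs(P[:,1]+.188)<.06)
    for z in (.04,.05,.06,.07,.08):
        B=P[ok&(abs(P[:,2]-z)<.005)]
        print(n,z,'bottle',B.min(0).round(4),B.max(0).round(4))
    im=cv2.imread('pics/s2full.png')
    cv2.imwrite('pics/s2.png',cv2.resize(im[200:360,270:410],None,fx=3.5,fy=3.5))
```

```text
[ 0.55245417 -0.18908479  0.10845722] [ 0.09324155 -0.38642898 -2.26502064]
side 0.04 bottle [ 0.5186 -0.2258  0.035 ] [ 0.585  -0.1914  0.0449]
side 0.05 bottle [ 0.5186 -0.2257  0.045 ] [ 0.5849 -0.1904  0.0547]
side 0.06 bottle [ 0.5185 -0.2262  0.055 ] [ 0.5844 -0.193   0.0649]
side 0.07 bottle [ 0.5183 -0.2263  0.065 ] [ 0.5842 -0.1903  0.0749]
side 0.08 bottle [ 0.5183 -0.225   0.0751] [ 0.5842 -0.1874  0.085 ]
```

View pics/s2.png

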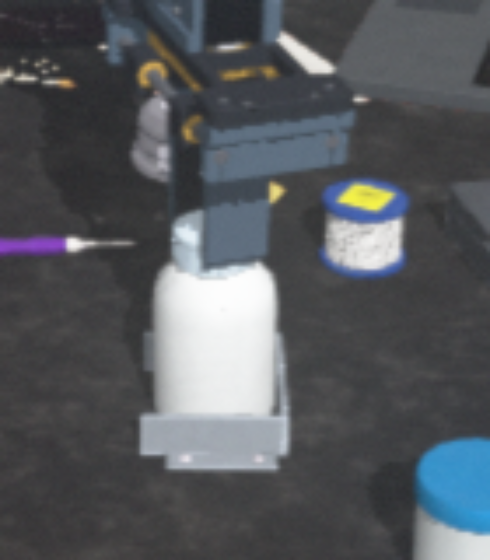

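The bottle stands between the bay walls but is not quite down, and it is about 2 mm closer to the back wall than to the open front.

servo_tool:
  targets:
    - {"claw": 40,"x": -0.15,"y": 0.05,"z": 0,"yaw": 0}
    - {"claw": 40,"x": -0.15,"y": 0.05,"z": -0.1,"yaw": 0}
    - {"claw": 40,"x": -0.15,"y": 0.05,"z": -0.2,"yaw": 0}
    - {"claw": 40,"x": -0.15,"y": 0.05,"z": -0.2,"yaw": 0}
    - {"claw": 40,"x": -0.15,"y": 0.05,"z": -0.2,"yaw": 0}

```text
t: 6.25
ee_pos: [0.5509, -0.1884, 0.1071]
ee_rot: [3.102, 0.492, 0.002]
contact_force: [-1.1, 1.8, 5.8]
width: 0.0432
grasp_force: 25.0
```

servo_tool:
  targets:
    - {"claw": 55,"x": 0,"y": 0,"z": 0.05,"yaw": 0}
    - {"claw": 60,"x": 0,"y": 0,"z": 0.05,"yaw": 0}
    - {"claw": 80,"x": 0,"y": 0,"z": 0.05,"yaw": 0}
    - {"claw": 100,"x": 0,"y": 0,"z": 0.05,"yaw": 0}
    - {"claw": 100,"x": 0,"y": 0,"z": 0.05,"yaw": 0}
    - {"claw": 100,"x": 0,"y": 0,"z": 0.05,"yaw": 0}

```text
t: 6.75
ee_pos: [0.5506, -0.1885, 0.1063]
ee_rot: [3.103, 0.492, -0.0]
contact_force: [-0.3, 0.1, 0.7]
width: 0.0785
grasp_force: 0.0
```

servo_tool:
  targets:
    - {"claw": 100,"x": 0,"y": 0,"z": 2,"yaw": 0}
    - {"claw": 100,"x": 0,"y": 0,"z": 5,"yaw": 0}
    - {"claw": 100,"x": 0,"y": 0,"z": 8,"yaw": 0}
    - {"claw": 100,"x": 0,"y": 2,"z": 9,"yaw": 0}
    - {"claw": 100,"x": 0,"y": 5,"z": 9,"yaw": 0}
    - {"claw": 100,"x": 0,"y": 9,"z": 9,"yaw": 0}
    - {"claw": 60,"x": -3,"y": 12,"z": 9,"yaw": 0}
    - {"claw": 0,"x": -5,"y": 13,"z": 9,"yaw": 0}

```text
t: 7.42
ee_pos: [0.499, -0.0551, 0.196]
ee_rot: [-3.1, -0.496, 0.002]
contact_force: [0.3, 0.4, -0.4]
width: 0.0811
grasp_force: 0.0
```

servo_tool:
  targets:
    - {"claw": 0,"x": -2,"y": 1,"z": 0,"yaw": -0.12}
    - {"claw": 0,"x": -4,"y": 2,"z": 0,"yaw": -0.24}
    - {"claw": 0,"x": -5,"y": 2,"z": 0,"yaw": -0.36}
    - {"claw": 0,"x": -5,"y": 2,"z": 0,"yaw": -0.36}
    - {"claw": 0,"x": -5,"y": 2,"z": 0,"yaw": -0.36}

```text
t: 7.83
ee_pos: [0.4509, -0.0384, 0.1968]
ee_rot: [3.141, -0.066, 0.002]
contact_force: [1.1, -0.2, 0.2]
width: 0.0471
grasp_force: 0.0
```

Run:
```python
from h import *
s=status.sense();print(s['ee_pos'],s['ee_rot'],s['contact_force'],s['joint_positions'].round(3),s['width'])
for n in('side','top'):
    p,d=snap(n,n+'3.png'); C=cloud(n,d);np.savez('pics/'+n+'3.npz',p=p,d=d)
    P=C.reshape(-1,3);ok=(abs(P[:,0]-.55)<.06)&(abs(P[:,1]+.188)<.06)
    for z in (.05,.075,.12):
        B=P[ok&(abs(P[:,2]-z)<.008)]
        if len(B):print(n,z,'bottle',len(B),B.min(0).round(4),B.max(0).round(4))
    B=P[ok&(P[:,2]>.015)&(P[:,2]<.03)];print('bay',B.min(0).round(4),B.max(0).round(4))
im=np.hstack([cv2.resize(cv2.imread('pics/side3.png')[200:350,270:410],None,fx=2.7,fy=2.7),cv2.resize(cv2.imread('pics/top3.png')[210:360,230:370],None,fx=2.7,fy=2.7)])
cv2.imwrite('pics/c3.png',im)
```

```text
[ 0.4508984  -0.0384104   0.19684586] [ 3.14062467e+00 -6.60096122e-02  2.24118318e-03] [ 1.0521744  -0.22472348  0.24727147] [-0.11   0.139  1.854 -0.     1.147  1.503] 0.04709801805986696
side 0.05 bottle 256 [ 0.5147 -0.225   0.042 ] [ 0.581  -0.1906  0.058 ]
side 0.075 bottle 287 [ 0.5145 -0.2234  0.067 ] [ 0.5802 -0.1697  0.083 ]
side 0.12 bottle 250 [ 0.5255 -0.2113  0.112 ] [ 0.5677 -0.163   0.1273]
bay [ 0.5108 -0.2393  0.015 ] [ 0.5913 -0.1401  0.03  ]
top 0.05 bottle 40 [ 0.5166 -0.1883  0.0428] [ 0.5784 -0.1532  0.0577]
top 0.075 bottle 127 [ 0.5174 -0.219   0.067 ] [ 0.5831 -0.1531  0.083 ]
top 0.12 bottle 368 [ 0.5262 -0.2084  0.1122] [ 0.5705 -0.1643  0.1276]
bay [ 0.5145 -0.234   0.015 ] [ 0.5949 -0.141   0.0298]
```

View pics/c3.png

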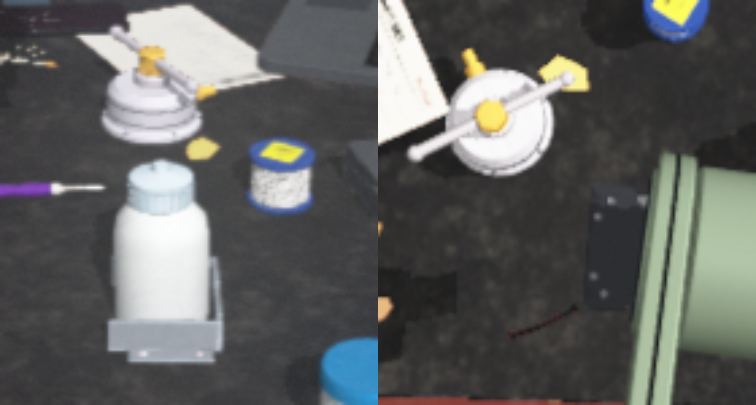

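View pics/top3.png

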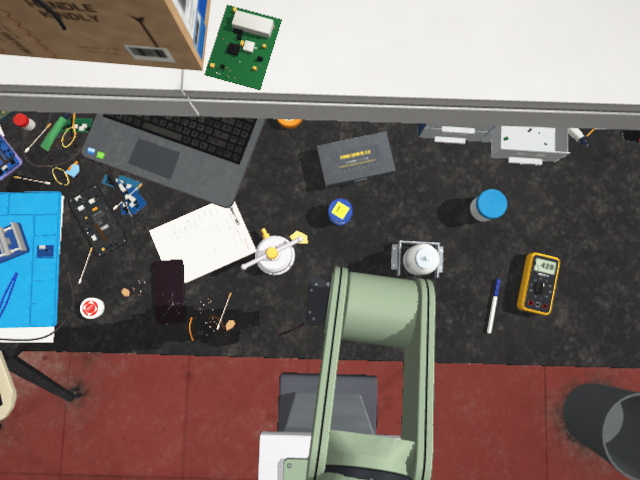

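The bottle stands upright in the bay, about 2 mm toward the open side after release. The plug is untouched, with the bar ends at about (415,153) and (568,78) in the right half of the crop. I'll nudge the bottle in slightly.

servo_tool:
  targets:
    - {"claw": 0,"x": 0,"y": -4,"z": 0,"yaw": 0.03}
    - {"claw": 0,"x": 0,"y": -8,"z": 0,"yaw": 0.04}
    - {"claw": 0,"x": 0,"y": -12,"z": 0,"yaw": 0.04}
    - {"claw": 0,"x": 1,"y": -15,"z": -3,"yaw": 0.04}
    - {"claw": 0,"x": 1,"y": -15,"z": -7,"yaw": 0.04}
    - {"claw": 0,"x": 1,"y": -15,"z": -11,"yaw": 0.04}
    - {"claw": 0,"x": 1,"y": -15,"z": -13,"yaw": 0.04}
    - {"claw": 0,"x": 1,"y": -15,"z": -13,"yaw": 0.04}

```text
t: 8.6
ee_pos: [0.4578, -0.1879, 0.0617]
ee_rot: [-3.137, 0.008, 0.015]
contact_force: [-0.4, 0.2, 0.1]
width: 0.0001
grasp_force: 0.0
```

servo_tool:
  targets:
    - {"claw": 0,"x": 1,"y": 0,"z": 0,"yaw": 0}
    - {"claw": 0,"x": 2,"y": 0,"z": 0,"yaw": 0}
    - {"claw": 0,"x": 2.8,"y": 0,"z": 0,"yaw": 0}
    - {"claw": 0,"x": 3.1,"y": 0,"z": 0,"yaw": 0}
    - {"claw": 0,"x": 3.3,"y": 0,"z": 0,"yaw": 0}
    - {"claw": 0,"x": 3.4,"y": 0,"z": 0,"yaw": 0}
    - {"claw": 0,"x": 3.4,"y": 0,"z": 0,"yaw": 0}

```text
t: 9.18
ee_pos: [0.4949, -0.1883, 0.0669]
ee_rot: [3.141, -0.007, 0.001]
contact_force: [-0.4, -0.3, -0.2]
width: 0.0006
grasp_force: 0.0
```

servo_tool:
  targets:
    - {"claw": 0,"x": 0.1,"y": 0,"z": 0,"yaw": 0}
    - {"claw": 0,"x": 0.2,"y": 0,"z": 0,"yaw": 0}
    - {"claw": 0,"x": 0.3,"y": 0,"z": 0,"yaw": 0}
    - {"claw": 0,"x": 0.3,"y": 0,"z": 0,"yaw": 0}

```text
t: 9.52
ee_pos: [0.4977, -0.1885, 0.0665]
ee_rot: [3.141, -0.008, 0.0]
contact_force: [-0.3, 0.4, 0.1]
width: 0.0009
grasp_force: 0.0
```

servo_tool:
  targets:
    - {"claw": 0,"x": 0.1,"y": 0,"z": 0,"yaw": 0}
    - {"claw": 0,"x": 0.1,"y": 0,"z": 0,"yaw": 0}

```text
t: 9.68
ee_pos: [0.4987, -0.1884, 0.0664]
ee_rot: [3.142, -0.008, 0.0]
contact_force: [-0.1, -1.5, 0.2]
width: 0.0002
grasp_force: 0.0
```

```bash
cat > b.py <<'E'
from h import *
s=status.sense();print(s['ee_pos'],s['contact_force'])
for n in('side',):
    p,d=snap(n); P=cloud(n,d).reshape(-1,3);ok=(abs(P[:,0]-.55)<.06)&(abs(P[:,1]+.188)<.06)
    for z in (.04,.075,.12):
        B=P[ok&(abs(P[:,2]-z)<.008)];print(z,B.min(0).round(4),B.max(0).round(4))
E
python3 b.py
```

```text
[ 0.49871432 -0.1884251   0.06644807] [-0.05245918 -1.52873622  0.24950104]
0.04 [ 0.5148 -0.2266  0.032 ] [ 0.5812 -0.19    0.048 ]
0.075 [ 0.4915 -0.2255  0.0671] [ 0.58   -0.1909  0.0829]
0.12 [ 0.5347 -0.2106  0.112 ] [ 0.5676 -0.1667  0.1277]
```

servo_tool:
  targets:
    - {"claw": 0,"x": 0.1,"y": 0,"z": 0,"yaw": 0}
    - {"claw": 0,"x": 0.1,"y": 0,"z": 0,"yaw": 0}

```text
t: 9.9
ee_pos: [0.4995, -0.1884, 0.0664]
ee_rot: [-3.142, 0.008, 0.001]
contact_force: [-0.2, 0.2, -0.0]
width: 0.0002
grasp_force: 0.1
```

servo_tool:
  targets:
    - {"claw": 0,"x": 0.1,"y": 0,"z": 0,"yaw": 0}
    - {"claw": 0,"x": 0.1,"y": 0,"z": 0,"yaw": 0}

```text
t: 10.07
ee_pos: [0.5002, -0.1883, 0.0664]
ee_rot: [-3.141, 0.008, 0.002]
contact_force: [-1.9, -0.1, 0.9]
width: 0.0003
grasp_force: 0.7
```

```bash
python3 b.py
```

```text
[ 0.50022785 -0.18830072  0.06641355] [-1.86698354 -0.05377748  0.94062426]
0.04 [ 0.5149 -0.2242  0.032 ] [ 0.5812 -0.1862  0.0478]
0.075 [ 0.4915 -0.2241  0.0671] [ 0.5802 -0.1859  0.083 ]
0.12 [ 0.5402 -0.2138  0.112 ] [ 0.5696 -0.1648  0.128 ]
```

servo_tool:
  targets:
    - {"claw": 0,"x": 0.1,"y": 0,"z": 0,"yaw": 0}
    - {"claw": 0,"x": 0.15,"y": 0,"z": 0,"yaw": 0}
    - {"claw": 0,"x": 0.15,"y": 0,"z": 0,"yaw": 0}

```text
t: 10.37
ee_pos: [0.5019, -0.1884, 0.0665]
ee_rot: [-3.142, 0.008, 0.001]
contact_force: [-2.2, -0.1, 1.8]
width: 0.0007
grasp_force: 1.2
```

```bash
python3 b.py
```

```text
[ 0.50190168 -0.18836274  0.06649726] [-2.16944477 -0.12553754  1.76749542]
0.04 [ 0.5167 -0.2243  0.032 ] [ 0.5832 -0.1919  0.0478]
0.075 [ 0.4915 -0.2225  0.067 ] [ 0.5821 -0.1866  0.083 ]
0.12 [ 0.5311 -0.2121  0.1121] [ 0.5718 -0.1648  0.1278]
```

servo_tool:
  targets:
    - {"claw": 0,"x": -1.5,"y": 0,"z": 0,"yaw": 0}
    - {"claw": 0,"x": -4,"y": 0,"z": 0,"yaw": 0}
    - {"claw": 0,"x": -4,"y": 0,"z": 4,"yaw": 0}
    - {"claw": 0,"x": -4,"y": 0,"z": 8,"yaw": 0.1}
    - {"claw": 0,"x": -4,"y": 0,"z": 12,"yaw": 0.2}
    - {"claw": 0,"x": -4,"y": 3,"z": 13,"yaw": 0.3}
    - {"claw": 0,"x": -4,"y": 6,"z": 13,"yaw": 0.4}
    - {"claw": 0,"x": -3,"y": 9,"z": 13,"yaw": 0.5}

```text
t: 11.08
ee_pos: [0.4722, -0.0979, 0.1981]
ee_rot: [3.043, 0.773, 0.006]
contact_force: [-0.1, -1.0, -0.4]
width: 0.0004
grasp_force: 0.0
```

servo_tool:
  targets:
    - {"claw": 0,"x": 1,"y": 2,"z": 0,"yaw": 0.12}
    - {"claw": 0,"x": 2,"y": 4,"z": 0,"yaw": 0.24}
    - {"claw": 0,"x": 3,"y": 6,"z": 0,"yaw": 0.36}
    - {"claw": 0,"x": 4,"y": 8,"z": 0,"yaw": 0.48}
    - {"claw": 0,"x": 5,"y": 10,"z": 0,"yaw": 0.6}
    - {"claw": 0,"x": 6,"y": 12,"z": 0,"yaw": 0.72}
    - {"claw": 0,"x": 7,"y": 14,"z": 0,"yaw": 0.84}
    - {"claw": 0,"x": 8,"y": 16,"z": 0,"yaw": 0.96}

```text
t: 11.75
ee_pos: [0.5533, 0.0629, 0.1966]
ee_rot: [2.339, 2.095, 0.003]
contact_force: [0.6, -0.4, -0.0]
width: 0.0005
grasp_force: 0.0
```

servo_tool:
  targets:
    - {"claw": 0,"x": 1,"y": 1,"z": 0,"yaw": 0.12}
    - {"claw": 0,"x": 2,"y": 2,"z": 0,"yaw": 0.24}
    - {"claw": 0,"x": 3,"y": 3,"z": 0,"yaw": 0.36}
    - {"claw": 0,"x": 4,"y": 4,"z": 0,"yaw": 0.48}
    - {"claw": 0,"x": 5,"y": 4.7,"z": 0,"yaw": 0.6}
    - {"claw": 0,"x": 5.2,"y": 4.7,"z": 0,"yaw": 0.72}
    - {"claw": 0,"x": 5.2,"y": 4.7,"z": 0,"yaw": 0.84}
    - {"claw": 0,"x": 5.2,"y": 4.7,"z": 0,"yaw": 0.96}

```text
t: 12.42
ee_pos: [0.605, 0.1091, 0.1962]
ee_rot: [1.107, 2.939, 0.002]
contact_force: [-0.3, -0.4, 0.2]
width: 0.0008
grasp_force: 0.0
```

servo_tool:
  targets:
    - {"claw": 0,"x": 0,"y": 0,"z": 0,"yaw": 0.12}
    - {"claw": 0,"x": 0,"y": 0,"z": 0,"yaw": 0.24}
    - {"claw": 0,"x": 0,"y": 0,"z": 0,"yaw": 0.36}
    - {"claw": 0,"x": 0,"y": 0,"z": 0,"yaw": 0.48}
    - {"claw": 0,"x": 0,"y": 0,"z": 0,"yaw": 0.6}
    - {"claw": 0,"x": 0,"y": 0,"z": 0,"yaw": 0.72}
    - {"claw": 0,"x": 0,"y": 0,"z": 0,"yaw": 0.84}
    - {"claw": 0,"x": 0,"y": 0,"z": 0,"yaw": 0.96}

```text
t: 13.08
ee_pos: [0.6049, 0.1089, 0.1965]
ee_rot: [-0.374, 3.117, 0.001]
contact_force: [0.5, 0.2, -0.5]
width: 0.0007
grasp_force: 0.0
```

```bash
cat > st.py <<'E'
from plant import status
import numpy as np
from scipy.spatial.transform import Rotation as R
s=status.sense();M=R.from_rotvec(s['ee_rot']).as_matrix()
print(s['t'],s['ee_pos'].round(4),'psi',np.degrees(np.arctan2(M[1,0],M[0,0])).round(1),s['joint_positions'].round(2),s['contact_force'].round(1))
E
python3 st.py; python3 b.py
```

```text
13.0833 [0.6049 0.1089 0.1965] psi -166.3 [ 0.16  0.39  1.5   0.    1.25 -1.65] [ 0.5  0.2 -0.5]
[0.60485116 0.10886199 0.19646945] [ 0.46510233  0.16566699 -0.45351082]
0.04 [ 0.5148 -0.2265  0.0321] [ 0.581 -0.191  0.048]
0.075 [ 0.5145 -0.2254  0.067 ] [ 0.58   -0.1881  0.0829]
0.12 [ 0.5255 -0.2136  0.112 ] [ 0.5676 -0.1666  0.1274]
```

```bash
cat > e.py <<'E'
from h import *
c=optics.camera_params('side');K=c['K'];T=c['cam_to_world'];W=np.linalg.inv(T)
def proj(p): q=W[:3,:3]@np.array(p)+W[:3,3];return K@q/q[2]
def rayx(u,v,y): # x at plane y
    r=T[:3,:3]@np.array([(u-K[0,2])/K[0,0],(v-K[1,2])/K[1,1],1]);t=(y-T[1,3])/r[1];return (T[:3,3]+t*r)[[0,2]]
def edges(prof,u0):
    lo,hi=np.min(prof),np.max(prof);m=(lo+hi)/2;r=[]
    for i in range(len(prof)-1):
        if (prof[i]-m)*(prof[i+1]-m)<0: r.append(u0+i+(m-prof[i])/(prof[i+1]-prof[i]))
    return np.array(r)
p3,_=snap('side');p0=np.load('pics/side0.npz')['p']
for z in(.045,.055,.065):
    v=int(round(proj([.55,-.19,z])[1]));e=edges(p3[v,285:385].sum(-1).astype(float),285)
    print('bottle',z,v,[rayx(u,v,-.188).round(4).tolist() for u in e])
for z in(.008,.012,.016,.02):
    v=int(round(proj([.55,-.234,z])[1]))
    for nm,p in(('0',p0),('now',p3)):
        e=edges(p[v,295:375].sum(-1).astype(float),295);print('near wall',nm,z,v,e.round(1),[rayx(u,v,-.234).round(4).tolist() for u in e])
E
python3 e.py
```

```text
bottle 0.045 298 [[0.5169, 0.0445], [0.5847, 0.0446], [0.5871, 0.0446], [0.5872, 0.0446]]
bottle 0.055 294 [[0.5169, 0.0535], [0.5828, 0.0536]]
bottle 0.065 289 [[0.5164, 0.0647], [0.5823, 0.0648]]
near wall 0 0.008 327 [309.7 352. ] [[0.5103, 0.0078], [0.5913, 0.0076]]
near wall now 0.008 327 [309.7 352.1] [[0.5103, 0.0078], [0.5914, 0.0076]]
near wall 0 0.012 325 [309.8 352.2] [[0.5105, 0.0123], [0.5915, 0.0122]]
near wall now 0.012 325 [309.8 352.3] [[0.5104, 0.0123], [0.5916, 0.0122]]
near wall 0 0.016 323 [309.7 352.2] [[0.5103, 0.0168], [0.5913, 0.0167]]
near wall now 0.016 323 [309.7 352.2] [[0.5104, 0.0168], [0.5914, 0.0167]]
near wall 0 0.02 322 [309.7 352.3] [[0.5104, 0.019], [0.5914, 0.0189]]
near wall now 0.02 322 [309.8 352.2] [[0.5104, 0.019], [0.5912, 0.0189]]
```

The bottle spans x 0.516–0.584 and the walls run 0.511–0.592, so it is centred and fully inside the bay. Next I turn the plug.

servo_tool:
  targets:
    - {"claw": 0,"x": 0,"y": 0,"z": -3,"yaw": 0.1}
    - {"claw": 0,"x": 0,"y": 0,"z": -6,"yaw": 0.17}
    - {"claw": 0,"x": 0,"y": 0,"z": -9,"yaw": 0.17}
    - {"claw": 0,"x": 0,"y": 0,"z": -11.5,"yaw": 0.17}
    - {"claw": 0,"x": 0,"y": 0,"z": -13.5,"yaw": 0.17}
    - {"claw": 0,"x": 0,"y": 0,"z": -14.3,"yaw": 0.17}
    - {"claw": 0,"x": 0,"y": 0,"z": -14.3,"yaw": 0.17}
    - {"claw": 0,"x": 0,"y": 0,"z": -14.3,"yaw": 0.17}

```text
t: 13.85
ee_pos: [0.6048, 0.1088, 0.054]
ee_rot: [-0.627, 3.077, 0.0]
contact_force: [-0.1, 0.5, 0.4]
width: 0.0005
grasp_force: 0.0
```

```bash
python3 st.py
cat > arc.py <<'E'
# block centre for bar angle a (deg): axis+50u+21n ; print shifts from given commanded start
import numpy as np,sys
ax=np.array([.555,.142]);r=.050;o=.021
def pos(a):
    a=np.radians(a);return ax+r*np.array([np.cos(a),np.sin(a)])+o*np.array([-np.sin(a),np.cos(a)])
a0=-66
p=pos(a0);print('start',p)
st=float(sys.argv[1])
for c in range(int(sys.argv[2])):
    b=a0-c*8*st
    print('call from',b,[(tuple(((pos(b-st*k)-pos(b))*100).round(1).tolist()),round(-np.radians(st*k),2)) for k in range(1,9)])
E
python3 arc.py 3 4
```

```text
13.85 [0.6048 0.1088 0.054 ] psi -157.0 [ 0.16  0.52  1.68  0.    0.94 -1.81] [-0.1  0.5  0.4]
start [0.59452129 0.1048642 ]
call from -66.0 [((-0.2, -0.2), np.float64(-0.05)), ((-0.4, -0.4), np.float64(-0.1)), ((-0.6, -0.6), np.float64(-0.16)), ((-0.9, -0.7), np.float64(-0.21)), ((-1.1, -0.9), np.float64(-0.26)), ((-1.3, -1.0), np.float64(-0.31)), ((-1.6, -1.2), np.float64(-0.37)), ((-1.9, -1.3), np.float64(-0.42))]
call from -90.0 [((-0.3, -0.1), np.float64(-0.05)), ((-0.5, -0.2), np.float64(-0.1)), ((-0.8, -0.3), np.float64(-0.16)), ((-1.1, -0.3), np.float64(-0.21)), ((-1.4, -0.4), np.float64(-0.26)), ((-1.6, -0.4), np.float64(-0.31)), ((-1.9, -0.4), np.float64(-0.37)), ((-2.2, -0.4), np.float64(-0.42))]
call from -114.0 [((-0.3, 0.0), np.float64(-0.05)), ((-0.6, 0.0), np.float64(-0.1)), ((-0.8, 0.1), np.float64(-0.16)), ((-1.1, 0.1), np.float64(-0.21)), ((-1.4, 0.2), np.float64(-0.26)), ((-1.7, 0.3), np.float64(-0.31)), ((-1.9, 0.4), np.float64(-0.37)), ((-2.2, 0.5), np.float64(-0.42))]
call from -138.0 [((-0.3, 0.1), np.float64(-0.05)), ((-0.5, 0.3), np.float64(-0.1)), ((-0.7, 0.4), np.float64(-0.16)), ((-1.0, 0.6), np.float64(-0.21)), ((-1.2, 0.8), np.float64(-0.26)), ((-1.4, 1.0), np.float64(-0.31)), ((-1.6, 1.2), np.float64(-0.37)), ((-1.8, 1.4), np.float64(-0.42))]
```

servo_tool:
  targets:
    - {"claw": 0,"x": -0.4,"y": -0.2,"z": -0.1,"yaw": 0}
    - {"claw": 0,"x": -0.8,"y": -0.3,"z": -0.1,"yaw": 0}
    - {"claw": 0,"x": -1.0,"y": -0.4,"z": -0.1,"yaw": 0}
    - {"claw": 0,"x": -1.0,"y": -0.4,"z": -0.1,"yaw": 0}

```text
t: 14.18
ee_pos: [0.5943, 0.1044, 0.0537]
ee_rot: [-0.628, 3.076, -0.0]
contact_force: [0.9, -0.6, 0.2]
width: 0.0002
grasp_force: 0.2
```

servo_tool:
  targets:
    - {"claw": 0,"x": -0.2,"y": -0.2,"z": 0,"yaw": -0.05}
    - {"claw": 0,"x": -0.4,"y": -0.4,"z": 0,"yaw": -0.1}
    - {"claw": 0,"x": -0.6,"y": -0.6,"z": 0,"yaw": -0.16}
    - {"claw": 0,"x": -0.9,"y": -0.7,"z": 0,"yaw": -0.21}
    - {"claw": 0,"x": -1.1,"y": -0.9,"z": 0,"yaw": -0.26}
    - {"claw": 0,"x": -1.3,"y": -1.0,"z": 0,"yaw": -0.31}
    - {"claw": 0,"x": -1.6,"y": -1.2,"z": 0,"yaw": -0.37}
    - {"claw": 0,"x": -1.9,"y": -1.3,"z": 0,"yaw": -0.42}

```text
t: 14.85
ee_pos: [0.5757, 0.0916, 0.0532]
ee_rot: [0.031, 3.139, 0.001]
contact_force: [0.9, 0.5, 1.0]
width: 0.0005
grasp_force: 0.6
```

```bash
python3 st.py
python3 - <<'E'
from h import *
p,d=snap('top'); P=cloud('top',d)[220:290,225:325].reshape(-1,3)
Q=P[(P[:,2]>.054)&(P[:,2]<.08)&(np.hypot(P[:,0]-.555,P[:,1]-.142)<.08)]
th=np.degrees(np.arctan2(Q[:,1]-.142,Q[:,0]-.555));r=np.hypot(Q[:,0]-.555,Q[:,1]-.142)
k=r>.045;print(np.histogram(th[k],bins=np.arange(-180,181,10)))
E
```

```text
14.85 [0.5757 0.0916 0.0532] psi 178.9 [ 0.14  0.47  1.76  0.    0.9  -1.41] [0.9 0.5 1. ]
(array([0, 0, 0, 0, 0, 0, 0, 0, 0, 0, 0, 0, 0, 0, 0, 0, 0, 0, 0, 0, 0, 0,
       0, 0, 0, 0, 0, 0, 0, 0, 0, 0, 0, 0, 0, 0]), array([-180, -170, -160, -150, -140, -130, -120, -110, -100,  -90,  -80,
        -70,  -60,  -50,  -40,  -30,  -20,  -10,    0,   10,   20,   30,
         40,   50,   60,   70,   80,   90,  100,  110,  120,  130,  140,
        150,  160,  170,  180]))
```

servo_tool:
  targets:
    - {"claw": 0,"x": -0.3,"y": -0.1,"z": 0,"yaw": -0.05}
    - {"claw": 0,"x": -0.5,"y": -0.2,"z": 0,"yaw": -0.1}
    - {"claw": 0,"x": -0.8,"y": -0.3,"z": 0,"yaw": -0.16}
    - {"claw": 0,"x": -1.1,"y": -0.3,"z": 0,"yaw": -0.21}
    - {"claw": 0,"x": -1.4,"y": -0.4,"z": 0,"yaw": -0.26}
    - {"claw": 0,"x": -1.6,"y": -0.4,"z": 0,"yaw": -0.31}
    - {"claw": 0,"x": -1.9,"y": -0.4,"z": 0,"yaw": -0.37}
    - {"claw": 0,"x": -2.2,"y": -0.4,"z": 0,"yaw": -0.42}

```text
t: 15.57
ee_pos: [0.5534, 0.0873, 0.053]
ee_rot: [0.683, 3.065, -0.0]
contact_force: [0.8, -0.6, -0.1]
width: 0.0003
grasp_force: 0.6
```

```bash
python3 st.py
python3 - <<'E'
from h import *
p,d=snap('side','s5.png')
im=cv2.imread('pics/s5.png')[190:270,260:390];cv2.imwrite('pics/c5.png',cv2.resize(im,None,fx=5,fy=5,interpolation=cv2.INTER_CUBIC))
E
```

```text
15.5667 [0.5534 0.0873 0.053 ] psi 154.9 [ 0.14  0.45  1.82 -0.    0.88 -1.  ] [ 0.8 -0.6 -0.1]
```

View pics/c5.png

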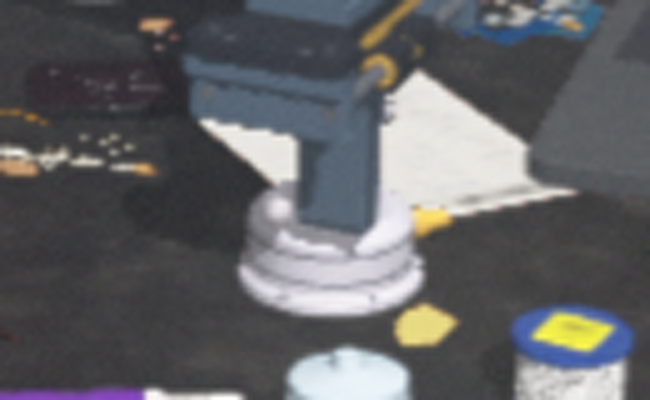

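The finger at about (340,180) covers most of the bar, and the near ball shows to its left at about (278,208), so it is pushing as intended.

servo_tool:
  targets:
    - {"claw": 0,"x": -0.3,"y": 0,"z": 0,"yaw": -0.05}
    - {"claw": 0,"x": -0.6,"y": 0,"z": 0,"yaw": -0.1}
    - {"claw": 0,"x": -0.8,"y": 0.1,"z": 0,"yaw": -0.16}
    - {"claw": 0,"x": -1.1,"y": 0.1,"z": 0,"yaw": -0.21}
    - {"claw": 0,"x": -1.4,"y": 0.2,"z": 0,"yaw": -0.26}
    - {"claw": 0,"x": -1.7,"y": 0.3,"z": 0,"yaw": -0.31}
    - {"claw": 0,"x": -1.9,"y": 0.4,"z": 0,"yaw": -0.37}
    - {"claw": 0,"x": -2.2,"y": 0.5,"z": 0,"yaw": -0.42}

```text
t: 16.28
ee_pos: [0.5315, 0.0925, 0.0528]
ee_rot: [1.306, 2.856, 0.0]
contact_force: [1.2, -0.3, -0.3]
width: 0.0005
grasp_force: 0.5
```

servo_tool:
  targets:
    - {"claw": 0,"x": -0.3,"y": 0.1,"z": 0,"yaw": -0.05}
    - {"claw": 0,"x": -0.5,"y": 0.3,"z": 0,"yaw": -0.1}
    - {"claw": 0,"x": -0.7,"y": 0.4,"z": 0,"yaw": -0.16}
    - {"claw": 0,"x": -1.0,"y": 0.6,"z": 0,"yaw": -0.21}
    - {"claw": 0,"x": -1.2,"y": 0.8,"z": 0,"yaw": -0.26}
    - {"claw": 0,"x": -1.4,"y": 1.0,"z": 0,"yaw": -0.31}
    - {"claw": 0,"x": -1.6,"y": 1.2,"z": 0,"yaw": -0.37}
    - {"claw": 0,"x": -1.8,"y": 1.4,"z": 0,"yaw": -0.42}

```text
t: 16.95
ee_pos: [0.513, 0.1064, 0.0528]
ee_rot: [1.873, 2.522, -0.001]
contact_force: [-0.6, -1.2, 0.2]
width: 0.0006
grasp_force: 0.7
```

```bash
python3 st.py
cat > arc2.py <<'E'
# shifts (cm, yaw rad) from bar angle a in 2 deg steps; also force: tangential & levels
import sys; sys.argv=['',"3","0"]
E
python3 - <<'E'
import numpy as np
ax=np.array([.555,.142])
def pos(a):
    a=np.radians(a);return ax+.05*np.array([np.cos(a),np.sin(a)])+.021*np.array([-np.sin(a),np.cos(a)])
for b in range(-162,-282,-12):
    print(b,pos(b).round(4),[tuple(((pos(b-2*k)-pos(b))*100).round(1).tolist()) for k in range(1,7)],'push dir',np.round([np.sin(np.radians(b)),-np.cos(np.radians(b))],2))
E
rm arc2.py
```

```text
16.95 [0.513  0.1064 0.0528] psi 106.8 [ 0.18  0.4   1.9  -0.    0.84 -0.11] [-0.6 -1.2  0.2]
-162 [0.5139 0.1066] [(-0.1, 0.1), (-0.2, 0.3), (-0.3, 0.4), (-0.5, 0.6), (-0.6, 0.8), (-0.6, 0.9)] push dir [-0.31  0.95]
-174 [0.5075 0.1159] [(-0.1, 0.2), (-0.2, 0.3), (-0.2, 0.5), (-0.3, 0.7), (-0.4, 0.9), (-0.4, 1.0)] push dir [-0.1   0.99]
-186 [0.5031 0.1263] [(-0.1, 0.2), (-0.1, 0.4), (-0.1, 0.6), (-0.2, 0.7), (-0.2, 0.9), (-0.2, 1.1)] push dir [0.1  0.99]
-198 [0.501  0.1375] [(-0.0, 0.2), (-0.0, 0.4), (-0.0, 0.6), (-0.0, 0.8), (0.0, 0.9), (0.0, 1.1)] push dir [0.31 0.95]
-210 [0.5012 0.1488] [(0.0, 0.2), (0.1, 0.4), (0.1, 0.6), (0.1, 0.7), (0.2, 0.9), (0.3, 1.1)] push dir [0.5  0.87]
-222 [0.5038 0.1599] [(0.1, 0.2), (0.1, 0.4), (0.2, 0.5), (0.3, 0.7), (0.4, 0.9), (0.5, 1.0)] push dir [0.67 0.74]
-234 [0.5086 0.1701] [(0.1, 0.2), (0.2, 0.3), (0.3, 0.5), (0.4, 0.6), (0.6, 0.8), (0.7, 0.9)] push dir [0.81 0.59]
-246 [0.5155 0.1791] [(0.1, 0.1), (0.3, 0.3), (0.4, 0.4), (0.6, 0.5), (0.7, 0.6), (0.9, 0.7)] push dir [0.91 0.41]
-258 [0.5241 0.1865] [(0.2, 0.1), (0.3, 0.2), (0.5, 0.3), (0.7, 0.4), (0.8, 0.5), (1.0, 0.5)] push dir [0.98 0.21]
-270 [0.534 0.192] [(0.2, 0.1), (0.4, 0.1), (0.5, 0.2), (0.7, 0.2), (0.9, 0.3), (1.1, 0.3)] push dir [1. 0.]
```

servo_tool:
  targets:
    - {"claw": 0,"x": -0.1,"y": 0.1,"z": 0,"yaw": -0.03}
    - {"claw": 0,"x": -0.2,"y": 0.3,"z": 0,"yaw": -0.07}
    - {"claw": 0,"x": -0.3,"y": 0.4,"z": 0,"yaw": -0.1}
    - {"claw": 0,"x": -0.5,"y": 0.6,"z": 0,"yaw": -0.14}
    - {"claw": 0,"x": -0.6,"y": 0.8,"z": 0,"yaw": -0.17}
    - {"claw": 0,"x": -0.6,"y": 0.9,"z": 0,"yaw": -0.21}

```text
t: 17.45
ee_pos: [0.5068, 0.1155, 0.0527]
ee_rot: [2.126, 2.313, -0.001]
contact_force: [-1.0, -1.1, 0.2]
width: 0.0001
grasp_force: 0.7
```

servo_tool:
  targets:
    - {"claw": 0,"x": -0.1,"y": 0.2,"z": 0,"yaw": -0.03}
    - {"claw": 0,"x": -0.2,"y": 0.3,"z": 0,"yaw": -0.07}
    - {"claw": 0,"x": -0.2,"y": 0.5,"z": 0,"yaw": -0.1}
    - {"claw": 0,"x": -0.3,"y": 0.7,"z": 0,"yaw": -0.14}
    - {"claw": 0,"x": -0.4,"y": 0.9,"z": 0,"yaw": -0.17}
    - {"claw": 0,"x": -0.4,"y": 1.0,"z": 0,"yaw": -0.21}

```text
t: 17.95
ee_pos: [0.5026, 0.1248, 0.0526]
ee_rot: [2.355, 2.078, -0.003]
contact_force: [-1.0, -4.1, 0.3]
width: 0.0002
grasp_force: 1.9
```

The taper is biting now, at 4 N. I'll go on in small steps.

servo_tool:
  targets:
    - {"claw": 0,"x": -0.1,"y": 0.2,"z": 0,"yaw": -0.03}
    - {"claw": 0,"x": -0.1,"y": 0.4,"z": 0,"yaw": -0.07}
    - {"claw": 0,"x": -0.1,"y": 0.4,"z": 0,"yaw": -0.07}

```text
t: 18.2
ee_pos: [0.5015, 0.1289, 0.0525]
ee_rot: [2.426, 1.995, -0.003]
contact_force: [0.0, -4.0, 0.3]
width: 0.0007
grasp_force: 1.8
```

servo_tool:
  targets:
    - {"claw": 0,"x": 0,"y": 0.2,"z": 0,"yaw": -0.03}
    - {"claw": 0,"x": -0.1,"y": 0.4,"z": 0,"yaw": -0.07}
    - {"claw": 0,"x": -0.1,"y": 0.4,"z": 0,"yaw": -0.07}

```text
t: 18.45
ee_pos: [0.5008, 0.133, 0.0525]
ee_rot: [2.494, 1.909, -0.002]
contact_force: [0.0, -4.5, 0.7]
width: 0.0004
grasp_force: 2.0
```

servo_tool:
  targets:
    - {"claw": 0,"x": 0,"y": 0.2,"z": 0,"yaw": -0.03}
    - {"claw": 0,"x": 0,"y": 0.4,"z": 0,"yaw": -0.07}
    - {"claw": 0,"x": 0,"y": 0.4,"z": 0,"yaw": -0.07}

```text
t: 18.7
ee_pos: [0.5001, 0.1364, 0.0523]
ee_rot: [2.559, 1.822, -0.005]
contact_force: [-1.0, -6.0, 1.3]
width: 0.0005
grasp_force: 3.1
```

servo_tool:
  targets:
    - {"claw": 0,"x": 0,"y": 0.2,"z": 0,"yaw": -0.03}
    - {"claw": 0,"x": 0,"y": 0.4,"z": 0,"yaw": -0.07}
    - {"claw": 0,"x": 0,"y": 0.4,"z": 0,"yaw": -0.07}

```text
t: 18.95
ee_pos: [0.4999, 0.1402, 0.0523]
ee_rot: [2.621, 1.731, -0.006]
contact_force: [-1.7, -6.9, 0.5]
width: 0.0002
grasp_force: 3.4
```

servo_tool:
  targets:
    - {"claw": 0,"x": 0,"y": 0.2,"z": 0,"yaw": -0.03}
    - {"claw": 0,"x": 0,"y": 0.4,"z": 0,"yaw": -0.07}
    - {"claw": 0,"x": 0,"y": 0.4,"z": 0,"yaw": -0.07}

```text
t: 19.2
ee_pos: [0.4999, 0.1441, 0.0522]
ee_rot: [2.679, 1.638, -0.006]
contact_force: [-1.5, -7.5, 1.0]
width: 0.0004
grasp_force: 3.4
```

servo_tool:
  targets:
    - {"claw": 0,"x": 0,"y": 0.2,"z": 0,"yaw": -0.03}
    - {"claw": 0,"x": 0.1,"y": 0.4,"z": 0,"yaw": -0.07}
    - {"claw": 0,"x": 0.1,"y": 0.4,"z": 0,"yaw": -0.07}

```text
t: 19.45
ee_pos: [0.5004, 0.1481, 0.0521]
ee_rot: [2.736, 1.543, -0.008]
contact_force: [-3.4, -6.4, 2.3]
width: 0.0004
grasp_force: 3.5
```

Force is holding at about 7.5 N at 50 mm radius, which is the firm band, roughly 0.2 rad in. I'll stop here and back off.

servo_tool:
  targets:
    - {"claw": 0,"x": -0.3,"y": -0.5,"z": 0,"yaw": 0}
    - {"claw": 0,"x": -1,"y": -1.5,"z": 0,"yaw": 0}
    - {"claw": 0,"x": -1.5,"y": -2.6,"z": 0,"yaw": 0}
    - {"claw": 0,"x": -2,"y": -3,"z": 3,"yaw": 0}
    - {"claw": 0,"x": -2,"y": -3,"z": 7,"yaw": 0}
    - {"claw": 0,"x": -3,"y": -4,"z": 11,"yaw": 0}
    - {"claw": 0,"x": -5,"y": -7,"z": 14,"yaw": 0}
    - {"claw": 0,"x": -7,"y": -10,"z": 15,"yaw": 0}

```text
t: 20.12
ee_pos: [0.4346, 0.0505, 0.206]
ee_rot: [2.733, 1.543, 0.013]
contact_force: [0.9, -1.2, 0.1]
width: 0.0003
grasp_force: 0.0
```

servo_tool:
  targets:
    - {"claw": 0,"x": -2,"y": -3,"z": 0,"yaw": 0}
    - {"claw": 0,"x": -3,"y": -6,"z": 0,"yaw": 0}
    - {"claw": 0,"x": -3,"y": -8,"z": 0,"yaw": 0}
    - {"claw": 0,"x": -3,"y": -8,"z": 0,"yaw": 0}
    - {"claw": 0,"x": -3,"y": -8,"z": 0,"yaw": 0}

```text
t: 20.53
ee_pos: [0.4022, -0.0302, 0.2023]
ee_rot: [-2.74, -1.537, -0.002]
contact_force: [-0.3, 0.3, -0.4]
width: 0.0003
grasp_force: 0.0
```

```bash
python3 st.py; python3 e.py|head -3
python3 - <<'E'
from h import *
p,d=snap('top','top6.png'); P=cloud('top',d)[220:290,225:325].reshape(-1,3)
Q=P[(P[:,2]>.054)&(P[:,2]<.08)&(np.hypot(P[:,0]-.555,P[:,1]-.142)<.08)]
th=np.degrees(np.arctan2(Q[:,1]-.142,Q[:,0]-.555))%180;r=np.hypot(Q[:,0]-.555,Q[:,1]-.142)
k=r>.04;print('bar angle mod 180',np.median(th[k]),len(th[k]))
E
```

```text
20.5333 [ 0.4022 -0.0302  0.2023] psi 58.6 [-0.1   0.05  1.94  0.    1.15  0.44] [-0.3  0.3 -0.4]
bottle 0.045 298 [[0.517, 0.0445], [0.5847, 0.0446], [0.5868, 0.0446], [0.5874, 0.0446]]
bottle 0.055 294 [[0.5167, 0.0535], [0.5828, 0.0536]]
bottle 0.065 289 [[0.5164, 0.0647], [0.5823, 0.0648]]
bar angle mod 180 149.40954152182846 150
```

View pics/top6.png

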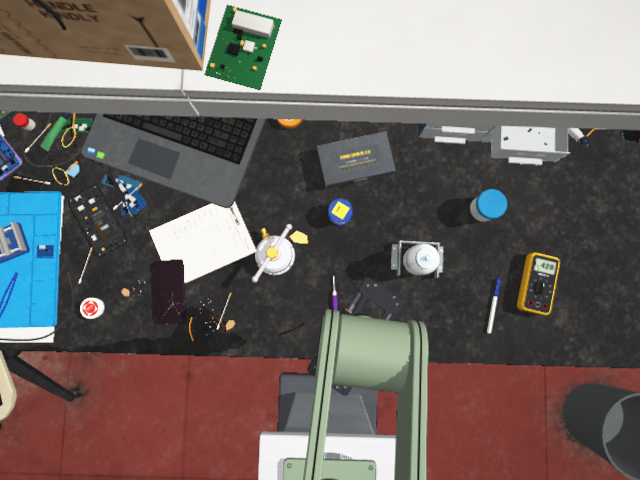

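The bar now runs from about (255,278) to (290,228). The bottle stands in the bay at (422,259), and the other things are where they were.

```bash
python3 -c "
from plant import arm
print(arm.job_done())"
```

```text
the job is handed in; nothing more can be done
None
```

The job is handed in: the bottle stands upright and centred in its bay, and the plug was turned clockwise about 2.5 rad to an estimated 0.2 rad into the firm band (about 7.5 N measured at 50 mm radius), with no sign of strain and the other things left where they were.

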